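# Comb dowels into the grooves of a woodshop tray

### The job

Two short dowels lie loose on the deck of the grooved plywood tray. Take the toothed wooden rake (not the toothless sanding block beside it) by its grip, set its teeth down at the tray's open end behind the dowels, and comb it low along the tray to the closed end so that both dowels drop into grooves and lie parallel; do not touch the dowels with the gripper. Then stand the rake back on its teeth on the bench, clear of the tray, and let go.

Things in the scene. Friction and masses are not known exactly. Their poses are not given: they have to be found in the camera images.
- tray: Fixed waxed plywood tray, 138 x 244 x 44 mm (x y z), origin on the bench. Between rails (|x| 55 to 69, top z 44): smooth deck at z 22 from the open end y -117 to y 34, then 3 grooves along x, 21 wide, floor z 6, centres y 45, 75, 105, ridge tops z 22; end wall face at y 115. Comb along +y. At first no dowel reaches behind y -80.
- rake: Loose wooden rake, 0.16 kg, on its teeth. Origin under the middle at tip level, x along bar. Bar 140 x 28 (x y), z 20 to 36 mm; seven teeth below, 80 over all in x, 28 in y. Darker grip on top 60 x 24 (x y), z 36 to 86: pinch across y. Bar ends on the tray rails put the tips at tray z 24; combs well there or up to 4 mm higher, drag under 5 N. A settled dowel's top is at 22.
- dowel_a: Loose round waxed beech dowel, 16 mm diameter, 80 mm long with round ends, 14 g, at first lying anyhow on the deck, nearer the open end. Origin at its centre, x along its axis; y and z turn as it rolls.
- dowel_b: The same kind of dowel, at first lying anyhow on the deck, nearer the grooves. Origin at its centre, x along its axis; y and z turn as it rolls.

How it is judged:
By the outcome, as a careful person would: the job done as asked, in the order asked, and still so for the second after the job is handed in, with the robot touching nothing.
It also fails if it takes over 54 s, if anything falls off the work surface, if the arm or the gripper's body presses on something with over 40 N, if the wrist force passes 120 N, or if a joint passes its speed limit or range.

### The arm

A 7-joint arm with a two-finger parallel gripper is mounted at the origin on the work surface. World frame = base frame: x ahead of the robot, y to its left, z up, the work surface at z = 0. Lengths are in m, angles in rad, forces in N, time in s.
With the tool pointing down it reaches from about 0.4 to 0.85 m from the base axis. Payload 10.4 kg.
Tool frame: the origin (TCP) lies midway between the tips of the shut fingers; the grasp point (between the pads) lies 19 mm behind it; x points along the fingers, y is the direction in which the jaws open and shut, and the axes are right-handed (so a half turn about x gives the same grasp; the last joint's range is limited). The gripper opens to 87 mm and grips with 3 to 60 N. Pads are 19 mm wide; open, the fingers measure 117 mm over their backs; the gripper's body (75 mm by 190 mm) begins 51 mm behind the grasp point.
Start: joints at [-1.312, 0.332, -0.065, 1.46, 0.022, 1.35, -0.088], TCP at [0.174, 0.6, 0.223] pointing down, gripper open.
Joint ranges: [-2.6, 2.6], [-0.5, 2.12], [-1.47, 1.34], [0.16, 2.42], [-1.27, 4.41], [0.06, 2.06], [-2.6, 2.6]. Speed limits (rad/s): [2.22, 2.22, 2.79, 2.79, 3.14, 3.14, 3.14].

### API

Orientations are given as a unit quaternion [x, y, z, w].
In Python, from bench import * gives the robot as it stands.
- The arm moves only by the shell command python3 -m inch 'ROWS' [FORCE]. ROWS is JSON, a list that holds one entry, the list of rows, each a list of 7 numbers: the shift along the world's x, y, z each as a share of 120 mm, from -1 to 1, then the turn, a rotation vector about the world's x, y, z each as a share of 2 pi rad, from -1 to 1, then the closure, from 0 (fully open) to 1 (shut). A call has 1 to 10 rows; each row is the pose to reach, as a shift and turn from the pose commanded when the call began, turning the shorter way round; what a row does not reach only later rows make up. A row lasts 1/10 s, in which the tool goes at most 50 mm and 8.59 degrees, less where a joint would pass 70% of its speed; a pose out of reach is approached as far as the arm can. A call with a number of a shift or a turn outside -1 to 1 is refused whole. A call with a gripper value outside its range is refused whole. The fingers move at their own pace and stop on an object; FORCE is the grip in N (left out, the last holds). Time passes only in rows, so rows that repeat a pose let the fingers close. It gives the time, the measured TCP pose, the force and the opening at its end, in the units of the state.
- read_state(): the state, without advancing time (a new reading comes with each control period).
- camera(name): name is "scene" or "top"; returns the picture (420x560x3 uint8, red, green, blue); there is no depth.
- get_calibration(name): a dict with "fx", "fy", "cx", "cy" (pixels), "k1" (the pictures are not rectified: a ray, as slopes to the right and down, at radius r is drawn at 1 + k1 r^2 times it, then the intrinsics apply), "xyz" and "attitude" of the camera in the world. Camera axes: x right, y up, looking along -z (the intrinsics and any distortion apply to the point x, -y, -z); pixel columns grow to the right and rows downward; lengths in m; the calibration is good to about 2 mm. A picture is of the moment at which its call begins. get_calibration takes no time and is no camera call.
- close_job(): hands the job in, once; it reports no verdict.
The state is a dict: "time": time; "joint_positions": joint angles; "joint_vel": joint speeds; "joint_torque": joint torques, N m; "ee_pos": TCP position; "eef_rot": TCP orientation; "ft_force": force on the tool from outside, world axes, zero at the start; "torque": the same for the moment, N m; "width": finger opening in m.
Only numpy, scipy, OpenCV 4.12 (cv2) and the standard library are available. Lean on these libraries where they do the work, as an engineer would, in place of code of your own. Each camera call takes 0.05 s, during which the arm holds its last target.

## Working session

There is one attempt and no reset: what is moved stays moved. The work goes in short steps, Python scripts to look and compute and a shell command to move; the robot and the scene stay as the last step left them, time stands still between calls to the robot, and variables do not carry over. Pictures are saved under pics/ and viewed, and the job is handed in when it is done.

```bash
mkdir -p pics; ls; python3 - <<'E'
from bench import *
import cv2
s=read_state(); print(s)
for n in("scene","top"):
    cv2.imwrite(f"pics/{n}0.png",camera(n)[:,:,::-1]); print(get_calibration(n))
E
```

```text
pics
{'time': 0.0, 'joint_positions': array([-1.31157513,  0.33289602, -0.06468905,  1.46094022,  0.02159375,
        1.34992023, -0.08849142]), 'joint_vel': array([ 0.00099782, -0.00120853, -0.00130897, -0.00062678,  0.00029413,
       -0.00114436,  0.00204836]), 'joint_torque': array([-1.39429052e-03, -6.23253465e+01,  2.39313970e-02, -3.89899457e+01,
       -6.14255969e-02,  3.98969161e-02,  1.47245332e-04]), 'ee_pos': array([0.17371652, 0.59996072, 0.22173936]), 'eef_rot': array([ 0.09878631,  0.70014874, -0.09982002,  0.70004926]), 'ft_force': array([ 0.02223157, -0.07419136,  0.31378768]), 'torque': array([0.02226292, 0.06614191, 0.01308252]), 'width': 0.08694162720607483}
{'fx': 468.7088883863548, 'fy': 468.7088883863548, 'cx': 274.44864025612816, 'cy': 211.74512334958834, 'k1': 0.04357045770558262, 'xyz': array([1.21700794, 0.28792693, 0.598179  ]), 'attitude': array([0.22935226, 0.41488285, 0.76628049, 0.43368648])}
{'fx': 463.27163324468484, 'fy': 463.27163324468484, 'cx': 274.02202132633903, 'cy': 211.51460337210165, 'k1': 0.03048007776412595, 'xyz': array([ 0.36821849, -0.1134359 ,  0.82368341]), 'attitude': array([ 0.06481688, -0.0696851 , -0.69509009,  0.71259563])}
```

View pics/scene0.png

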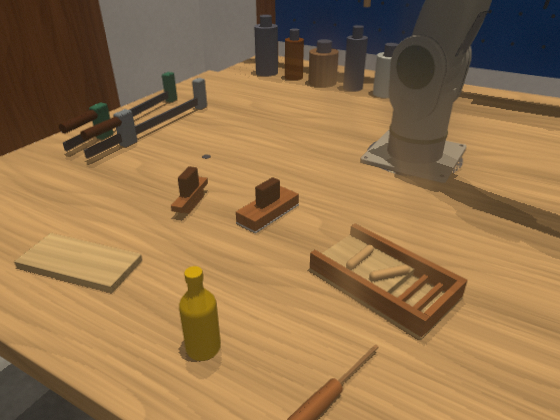

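View pics/top0.png

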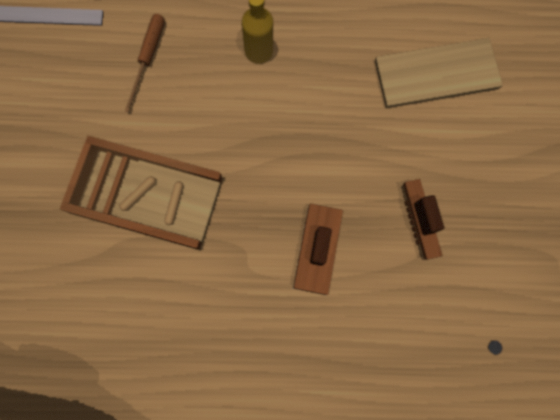

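The top view shows the tray at about (145,192) with its open end on the right. The rake with visible teeth is at (422,220), the toothless block at (320,248), and the dowels at (174,203) and (137,193). Next I'll enlarge the crops to pick out the corners.

```bash
cat > h.py <<'E'
from bench import *
import numpy as np, cv2
from scipy.spatial.transform import Rotation as R
def ray(n,u,v):
    c=get_calibration(n); K=np.array([[c['fx'],0,c['cx']],[0,c['fy'],c['cy']],[0,0,1]])
    p=cv2.undistortPoints(np.array([[[u,v]]],float),K,np.array([c['k1'],0,0,0]))[0,0]
    return np.array(c['xyz']),R.from_quat(c['attitude']).apply([p[0],-p[1],-1])
def onz(n,u,v,z):
    o,d=ray(n,u,v); return o+d*(z-o[2])/d[2]
def proj(n,P):
    c=get_calibration(n); q=R.from_quat(c['attitude']).inv().apply(np.atleast_2d(P)-c['xyz'])
    s=np.c_[q[:,0]/-q[:,2],-q[:,1]/-q[:,2]]; r=(s**2).sum(1,keepdims=True); s=s*(1+c['k1']*r)
    return s*[c['fx'],c['fy']]+[c['cx'],c['cy']]
def crop(img,x0,y0,w,h,f,name):
    c=cv2.resize(img[y0:y0+h,x0:x0+w],None,fx=f,fy=f,interpolation=cv2.INTER_CUBIC)
    cv2.imwrite(name,c)
E
python3 - <<'E'
from h import *
t=cv2.imread('pics/top0.png'); s=cv2.imread('pics/scene0.png')
crop(t,50,125,190,135,4,'pics/c_tray.png')
crop(t,380,160,90,110,5,'pics/c_rake.png')
crop(s,160,150,70,75,7,'pics/c_rakes.png')
E
```

```text
(no output)
```

View pics/c_tray.png

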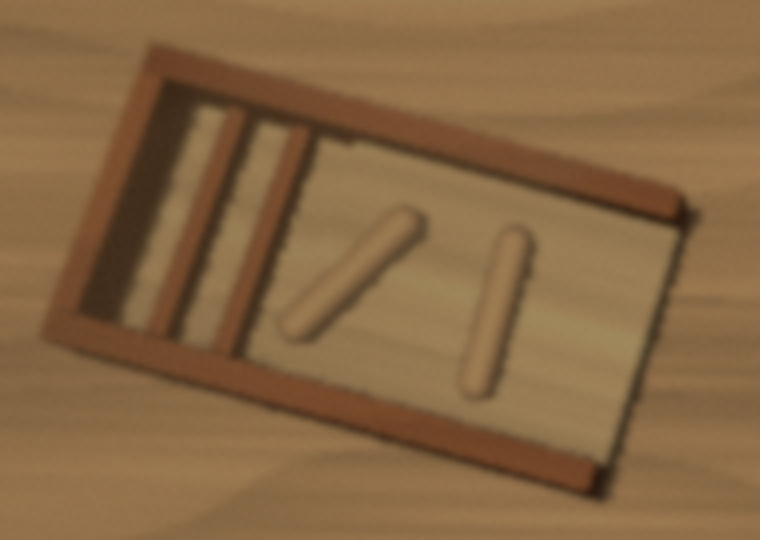

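View pics/c_rake.png

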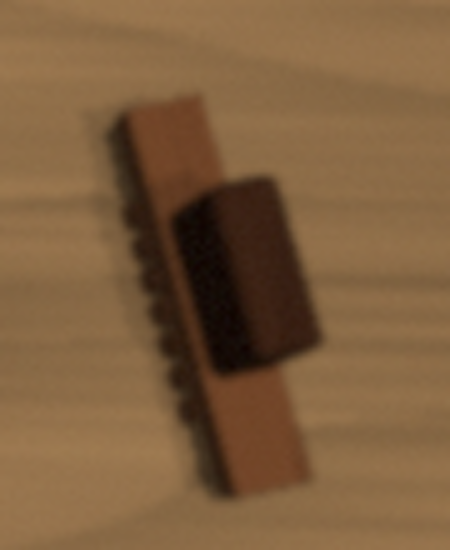

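View pics/c_rakes.png

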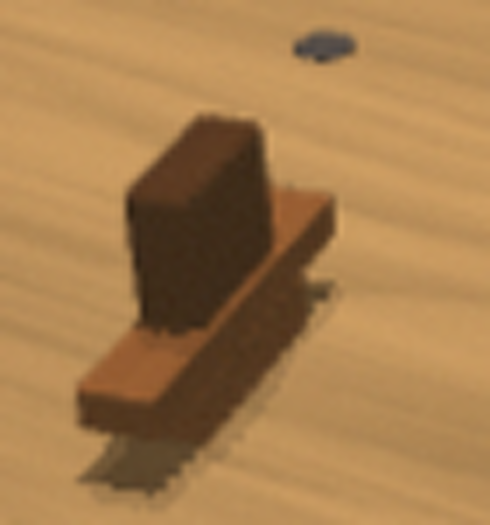

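```bash
python3 - <<'E'
from h import *
def cv(l,x0,y0,f,z): return np.array([onz('top',x0+(a+.5)/f-.5,y0+(b+.5)/f-.5,z) for a,b in l])
np.set_printoptions(precision=4,suppress=True)
def fit(obj,w,nm):
    obj=np.array(obj,float)/1000;w=w[:,:2]
    a=obj-obj.mean(0);b=w-w.mean(0)
    th=np.arctan2((a[:,0]*b[:,1]-a[:,1]*b[:,0]).sum(),(a*b).sum())
    M=np.array([[np.cos(th),-np.sin(th)],[np.sin(th),np.cos(th)]])
    t=w.mean(0)-M@obj.mean(0); print(nm,t,np.degrees(th),'res mm',1000*np.linalg.norm(obj@M.T+t-w,axis=1)); return t,th
# tray +y = left in image = world +y ; +x = up image
tr=cv([(152,45),(45,338),(588,492),(682,192)],50,125,4,.044)
T,th=fit([(69,127),(-69,127),(-69,-117),(69,-117)],tr,'tray')
b=cv([(130,103),(203,95),(312,480),(235,497)],380,160,5,.036)
fit([(70,14),(70,-14),(-70,-14),(-70,14)],b,'rake bar')
g=cv([(215,190),(275,178),(322,340),(265,363)],380,160,5,.086)
fit([(30,12),(30,-12),(-30,-12),(-30,12)],g,'grip'); print(g)
for n,l in(('a',[(516,230),(477,392)]),('b',[(410,212),(295,334)])):
    p=cv(l,50,125,4,.030)[:,:2]; M=np.array([[np.cos(th),np.sin(th)],[-np.sin(th),np.cos(th)]]); print(n,(p-T)@M.T)
# scene-check
c=np.cos(th);s=np.sin(th);M=np.array([[c,-s],[s,c]])
im=cv2.imread('pics/scene0.png')
for o in [(69,127),(-69,127),(-69,-117),(69,-117)]:
    q=proj('scene',np.r_[M@(np.array(o)/1000)+T,.044])[0]; cv2.circle(im,(int(q[0]+.5),int(q[1]+.5)),1,(0,255,0),-1)
crop(im,295,215,180,120,4,'pics/chk.png')
print(R.from_quat(read_state()['eef_rot']).as_matrix())
E
```

```text
tray [0.548  0.1071] -14.308225063322572 res mm [1.1296 2.5608 1.5098 1.8894]
rake bar [ 0.5159 -0.3752] 13.06538074927104 res mm [1.3561 1.8834 0.5801 0.568 ]
grip [ 0.5147 -0.375 ] 14.240798159988513 res mm [2.6616 2.5745 4.031  1.753 ]
[[ 0.5399 -0.3585  0.086 ]
 [ 0.5444 -0.3782  0.086 ]
 [ 0.4912 -0.391   0.086 ]
 [ 0.4832 -0.3724  0.086 ]]
a [[ 0.0346 -0.048 ]
 [-0.0388 -0.054 ]]
b [[ 0.0297 -0.0008]
 [-0.0359  0.0295]]
[[-0.0003  0.278   0.9606]
 [-0.0012  0.9606 -0.278 ]
 [-1.     -0.0013  0.0001]]
```

View pics/chk.png

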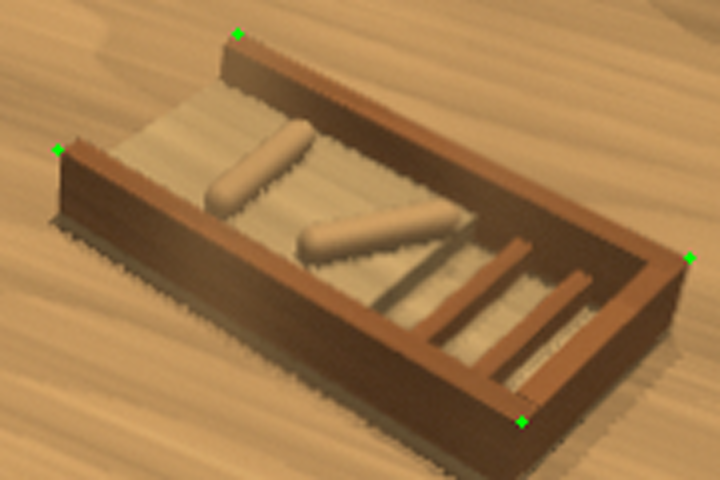

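```bash
python3 -m inch '[[[1,-1,0,0,0,-0.052,0],[1,-1,0,0,0,-0.052,0],[1,-1,0,0,0,-0.052,0],[1,-1,0,0,0,-0.052,0]]]'
python3 -m inch '[[[1,-1,0,0,0,-0.052,0],[1,-1,0,0,0,-0.052,0],[1,-1,0,0,0,-0.052,0],[1,-1,0,0,0,-0.052,0]]]'
```

```text
time: 0.5
ee_pos: [0.2981, 0.4763, 0.2225]
eef_rot: [0.214, 0.673, -0.215, 0.674]
ft_force: [0.3, 0.5, -0.1]
width: 0.0871
time: 0.9
ee_pos: [0.4175, 0.3556, 0.2226]
eef_rot: [0.321, 0.629, -0.321, 0.631]
ft_force: [-0.6, 0.8, 0.3]
width: 0.0871
```

```bash
python3 -m inch '[[[0.8,-1,0,0,0,-0.052,0],[0.8,-1,0,0,0,-0.052,0],[0.8,-1,0,0,0,-0.052,0],[0.8,-1,0,0,0,-0.052,0]]]'
for i in 1; do python3 -m inch '[[[0,-1,0,0,0,-0.052,0],[0,-1,0,0,0,-0.052,0],[0,-1,0,0,0,-0.052,0]]]'; done
python3 -m inch '[[[0,-1,0,0,0,-0.052,0],[0,-1,0,0,0,-0.052,0],[0,-1,0,0,0,-0.052,0]]]'
python3 -m inch '[[[0,-1,0,0,0,-0.052,0],[0,-1,0,0,0,-0.052,0],[0,-1,0,0,0,-0.052,0]]]'
python3 -m inch '[[[0,-1,0,0,0,-0.052,0],[0,-1,0,0,0,-0.052,0],[0,-1,0,0,0,-0.052,0]]]'
python3 -m inch '[[[0,-1,0,0,0,-0.052,0],[0,-1,0,0,0,-0.052,0],[0,-1,0,0,0,-0.052,0],[0,-1,0,0,0,-0.052,0]]]'
python3 - <<'E'
from h import *
s=read_state(); print(s['joint_positions']); M=R.from_quat(s['eef_rot']).as_matrix(); print(M,s['ee_pos'],np.degrees(np.arctan2(M[0,1],-M[1,1])))
E
```

```text
time: 1.3
ee_pos: [0.5135, 0.2333, 0.2225]
eef_rot: [0.42, 0.568, -0.421, 0.57]
ft_force: [-0.1, -1.3, 0.1]
width: 0.0869
time: 1.6
ee_pos: [0.5098, 0.1152, 0.2225]
eef_rot: [-0.507, -0.493, 0.507, -0.493]
ft_force: [0.8, -0.8, -0.5]
width: 0.0871
time: 1.9
ee_pos: [0.5093, -0.0044, 0.2227]
eef_rot: [-0.58, -0.404, 0.58, -0.404]
ft_force: [-0.3, -0.1, 1.0]
width: 0.0872
time: 2.2
ee_pos: [0.5091, -0.124, 0.2228]
eef_rot: [-0.638, -0.304, 0.638, -0.305]
ft_force: [-0.1, 0.6, 0.8]
width: 0.0868
time: 2.5
ee_pos: [0.509, -0.2435, 0.2226]
eef_rot: [-0.679, -0.197, 0.679, -0.198]
ft_force: [-0.3, -0.3, 0.7]
width: 0.0872
time: 2.9
ee_pos: [0.5088, -0.3623, 0.2217]
eef_rot: [-0.701, -0.085, 0.703, -0.086]
ft_force: [0.4, -0.7, 0.1]
width: 0.0872
[-0.10233599  0.43031685  0.87394338  1.50096682 -0.330417    1.36609628
 -0.53335404]
[[-1.99576042e-03  2.41014979e-01 -9.70519344e-01]
 [-1.39101937e-03 -9.70521007e-01 -2.41012531e-01]
 [-9.99997041e-01  8.69007940e-04  2.27218392e-03]] [ 0.50879012 -0.36229739  0.2217412 ] 13.946458320246846
```

```bash

python3 -m inch '[[[0.05,-0.1,-0.72,0,0,-0.001,0],[0.05,-0.1,-0.72,0,0,-0.001,0],[0.05,-0.1,-0.72,0,0,-0.001,0]]]'
python3 - <<'E'
from h import *
im=camera('scene')[:,:,::-1]; crop(im,100,60,200,180,3,'pics/pre.png')
im=camera('top')[:,:,::-1]; crop(im,350,140,150,150,4,'pics/pret.png')
E
```

```text
time: 3.2
ee_pos: [0.5147, -0.3681, 0.131]
eef_rot: [-0.7, -0.088, 0.704, -0.084]
ft_force: [0.2, 1.3, 1.4]
width: 0.0868
```

View pics/pre.png

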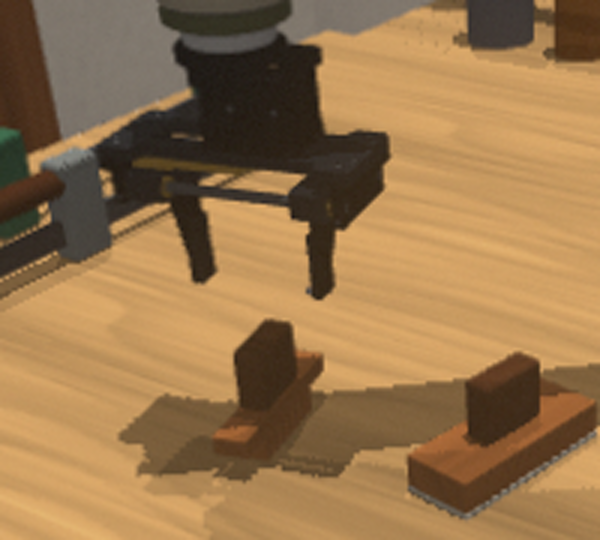

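View pics/pret.png

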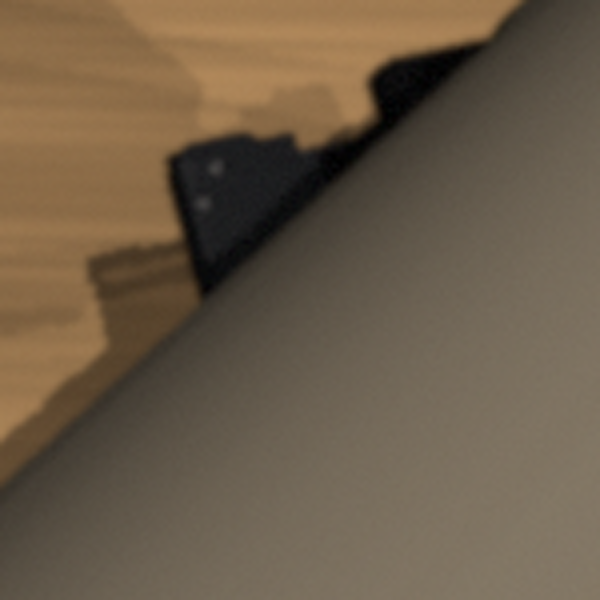

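```bash

python3 -m inch '[[[0,0,-0.5,0,0,0,0],[0,0,-0.69,0,0,0,0],[0,0,-0.69,0,0,0,0],[0,0,-0.69,0,0,0,0],[0,0,-0.69,0,0,0,0]]]'
```

```text
time: 3.8
ee_pos: [0.5174, -0.3726, 0.0567]
eef_rot: [0.703, 0.084, -0.701, 0.086]
ft_force: [0.1, -0.0, 0.1]
width: 0.0868
```

```bash

python3 -m inch '[[[-0.02,-0.02,-0.07,0,0,0,0],[-0.02,-0.02,-0.07,0,0,0,0],[-0.02,-0.02,-0.07,0,0,0,0.5],[-0.02,-0.02,-0.07,0,0,0,0.6],[-0.02,-0.02,-0.07,0,0,0,0.7],[-0.02,-0.02,-0.07,0,0,0,1],[-0.02,-0.02,-0.07,0,0,0,1],[-0.02,-0.02,-0.07,0,0,0,1],[-0.02,-0.02,-0.07,0,0,0,1],[-0.02,-0.02,-0.07,0,0,0,1]]]' 50
```

```text
time: 4.8
ee_pos: [0.5134, -0.374, 0.0449]
eef_rot: [-0.702, -0.085, 0.702, -0.085]
ft_force: [0.0, 0.9, -0.5]
width: 0.0311
```

```bash

python3 -m inch '[[[0,0,0,0,0,0,1],[0,0,0,0,0,0,1],[0,0,0,0,0,0,1]]]'
python3 - <<'E'
from h import *
im=camera('scene')[:,:,::-1]; crop(im,100,60,200,180,3,'pics/grip.png')
E
```

```text
time: 5.1
ee_pos: [0.5134, -0.3741, 0.045]
eef_rot: [0.702, 0.084, -0.702, 0.085]
ft_force: [-0.2, -0.2, -0.2]
width: 0.0236
```

View pics/grip.png

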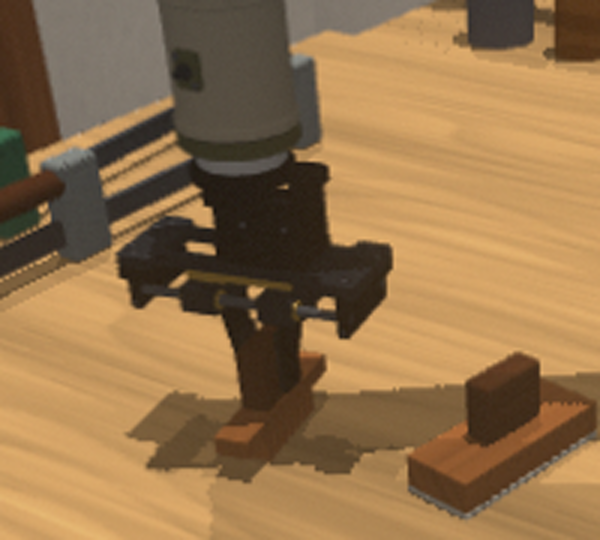

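The image shows the fingers on both sides of the grip, and the opening of 23.6 mm matches its 24 mm thickness. I'll lift the rake and carry it to the open end of the tray.

```bash

python3 -m inch '[[[0,0,0.15,0,0,0,1],[0,0,0.4,0,0,0,1],[0,0,0.7,0,0,0,1],[0,0,1,0,0,0,1],[0,0,1,0,0,0,1]]]'
python3 -m inch '[[[0,0.1,0.1,0,0,-0.01,1],[0.0,0.4,0.2,0,0,-0.02,1],[0.0,0.7,0.2,0,0,-0.024,1],[0.0,1,0.2,0,0,-0.024,1]]]'
python3 -m inch '[[[0,0.33,0,0,0,-0.01,1],[0.0,0.67,0,0,0,-0.02,1],[0.0,1,0,0,0,-0.024,1]]]'
python3 -m inch '[[[0,0.33,0,0,0,-0.01,1],[0.0,0.67,0,0,0,-0.02,1],[0.0,1,0,0,0,-0.024,1],[0,1,0,0,0,-0.024,1],[0,1,0,0,0,-0.024,1],[0,1,0,0,0,-0.024,1]]]'
python3 - <<'E'
from h import *
s=read_state(); M=R.from_quat(s['eef_rot']).as_matrix(); print(M,s['ee_pos'],np.degrees(np.arctan2(M[0,1],-M[1,1])))
im=camera('scene')[:,:,::-1]; cv2.imwrite('pics/carry.png',im)
im=camera('top')[:,:,::-1]; cv2.imwrite('pics/carryt.png',im)
E
```

```text
time: 5.65
ee_pos: [0.515, -0.376, 0.1713]
eef_rot: [0.704, 0.083, -0.7, 0.086]
ft_force: [-0.4, -0.4, -2.6]
width: 0.0239
time: 6.05
ee_pos: [0.513, -0.2529, 0.1894]
eef_rot: [0.707, 0.031, -0.706, 0.031]
ft_force: [0.2, 0.4, -1.7]
width: 0.0236
time: 6.35
ee_pos: [0.5128, -0.1323, 0.1891]
eef_rot: [-0.707, 0.023, 0.707, 0.023]
ft_force: [0.9, 0.3, -2.0]
width: 0.0236
time: 6.95
ee_pos: [0.5132, -0.0154, 0.1891]
eef_rot: [-0.703, 0.076, 0.703, 0.075]
ft_force: [-0.2, 0.3, -2.2]
width: 0.0239
[[-9.27715415e-05 -2.12534566e-01 -9.77153544e-01]
 [-2.62471752e-04 -9.77153510e-01  2.12534584e-01]
 [-9.99999961e-01  2.76192364e-04  3.48677174e-05]] [ 0.51319144 -0.01536084  0.18912056] -12.270926271136625
```

View pics/carry.png

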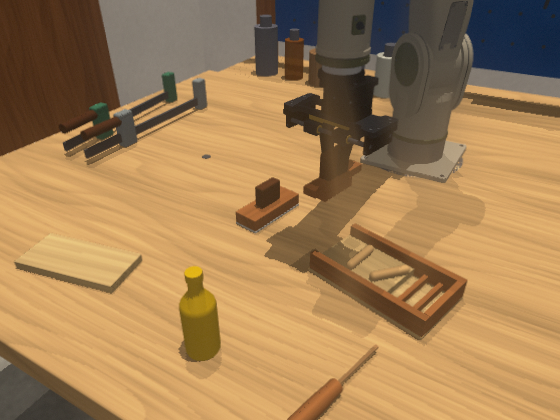

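View pics/carryt.png

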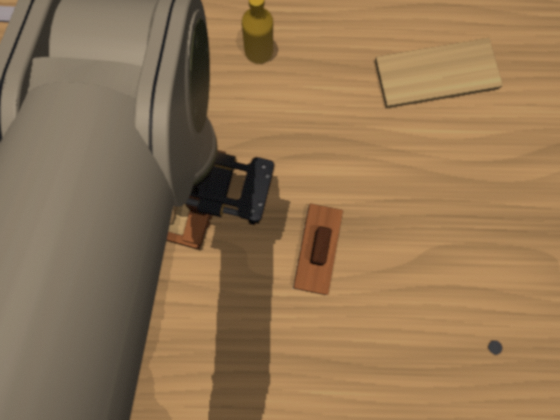

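```bash

python3 -m inch '[[[0.06,0.19,0,0,0,-0.006,1],[0.06,0.19,-0.3,0,0,-0.006,1],[0.06,0.19,-0.6,0,0,-0.006,1],[0.06,0.19,-0.74,0,0,-0.006,1],[0.06,0.19,-0.74,0,0,-0.006,1]]]'
python3 - <<'E'
from h import *
im=camera('scene')[:,:,::-1]; crop(im,270,140,200,190,3,'pics/low.png')
s=read_state(); M=R.from_quat(s['eef_rot']).as_matrix(); print(s['ee_pos'],np.degrees(np.arctan2(M[0,1],-M[1,1])))
E
```

```text
time: 7.55
ee_pos: [0.5189, 0.0074, 0.0981]
eef_rot: [-0.7, 0.09, 0.703, 0.088]
ft_force: [-0.2, -0.7, -1.0]
width: 0.0233
[0.52005574 0.00753145 0.09975589] -14.446229860918754
```

View pics/low.png

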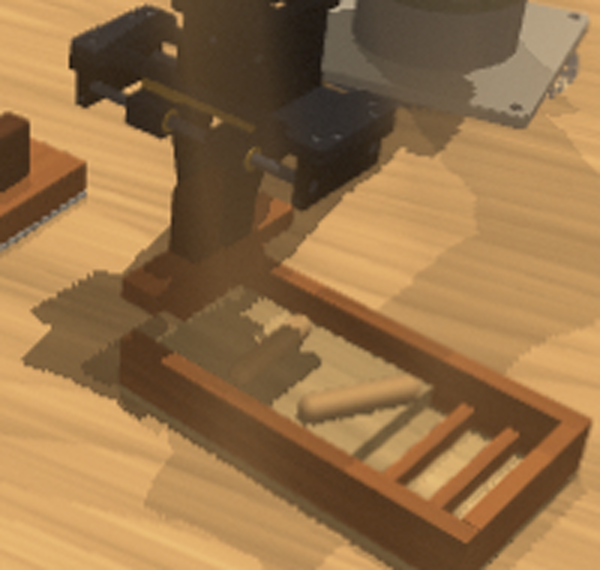

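The bar is square to the tray, above its open end and behind both dowels. I'll lower it now.

```bash

python3 -m inch '[[[0,0,-0.1,0,0,0,1],[0,0,-0.2,0,0,0,1],[0,0,-0.24,0,0,0,1],[0,0,-0.24,0,0,0,1],[0,0,-0.24,0,0,0,1],[0,0,-0.24,0,0,0,1]]]'
python3 - <<'E'
from h import *
im=camera('scene')[:,:,::-1]; crop(im,270,140,200,190,3,'pics/low2.png')
s=read_state(); M=R.from_quat(s['eef_rot']).as_matrix(); print(s['ee_pos'],np.degrees(np.arctan2(M[0,1],-M[1,1])),s['ft_force'])
E
```

```text
time: 8.2
ee_pos: [0.5209, 0.0088, 0.0718]
eef_rot: [0.702, -0.088, -0.701, -0.088]
ft_force: [-0.2, 0.1, -1.0]
width: 0.0235
[0.52088374 0.00883196 0.07176622] -14.341525813778983 [-0.11722178 -1.05268391 -1.66780113]
```

View pics/low2.png

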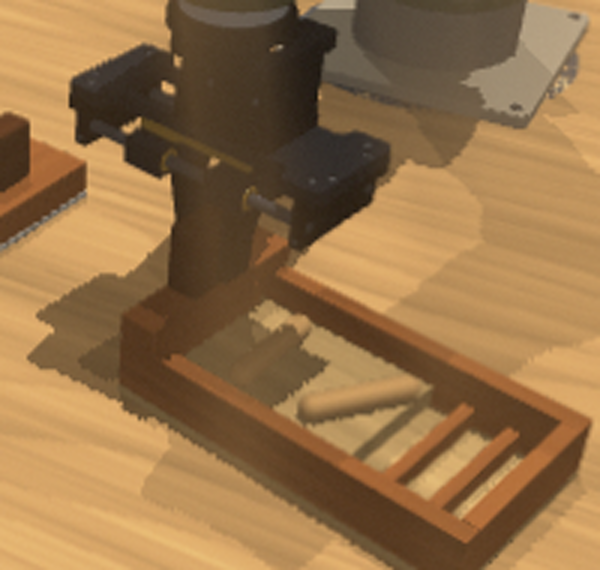

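```bash

python3 -m inch '[[[0.01,0.04,-0.01,0,0,0,1],[0.02,0.08,-0.01,0,0,0,1],[0.03,0.12,-0.01,0,0,0,1],[0.04,0.16,-0.01,0,0,0,1],[0.05,0.2,-0.01,0,0,0,1],[0.061,0.24,-0.01,0,0,0,1],[0.071,0.28,-0.01,0,0,0,1],[0.082,0.32,-0.01,0,0,0,1],[0.092,0.36,-0.01,0,0,0,1],[0.102,0.4,-0.01,0,0,0,1]]]'
python3 -m inch '[[[0.01,0.04,0,0,0,0,1],[0.02,0.08,0,0,0,0,1],[0.03,0.12,0,0,0,0,1],[0.04,0.16,0,0,0,0,1],[0.05,0.2,0,0,0,0,1],[0.061,0.24,0,0,0,0,1],[0.071,0.28,0,0,0,0,1],[0.082,0.32,0,0,0,0,1],[0.092,0.36,0,0,0,0,1],[0.102,0.4,0,0,0,0,1]]]'
python3 - <<'E'
from h import *
im=camera('scene')[:,:,::-1]; crop(im,270,140,200,190,3,'pics/comb1.png')
s=read_state(); M=R.from_quat(s['eef_rot']).as_matrix(); print(s['ee_pos'],np.degrees(np.arctan2(M[0,1],-M[1,1])),s['ft_force'])
E
```

```text
time: 9.25
ee_pos: [0.5329, 0.0571, 0.0702]
eef_rot: [-0.702, 0.088, 0.702, 0.088]
ft_force: [-0.5, -0.9, -1.1]
width: 0.0236
time: 10.25
ee_pos: [0.5452, 0.1052, 0.0702]
eef_rot: [-0.702, 0.088, 0.702, 0.088]
ft_force: [0.1, 0.5, -1.7]
width: 0.0237
[0.54531783 0.10621256 0.07016853] -14.28612981986722 [-0.45432871  0.3203938  -1.90936369]
```

View pics/comb1.png

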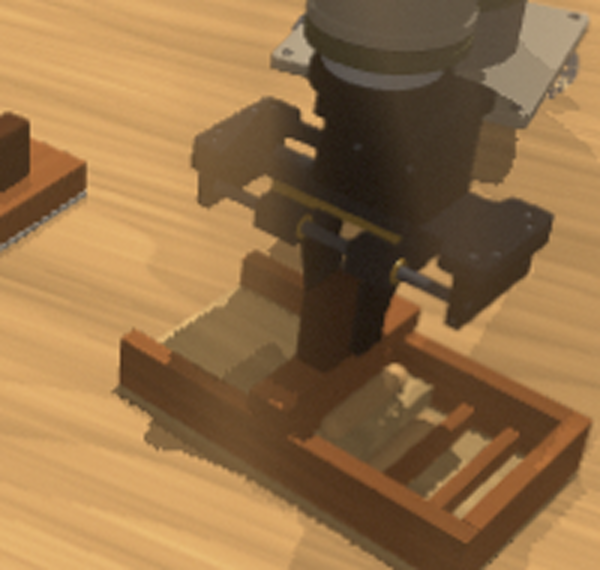

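```bash

python3 -m inch '[[[0.01,0.04,0,0,0,0,1],[0.02,0.08,0,0,0,0,1],[0.03,0.12,0,0,0,0,1],[0.04,0.16,0,0,0,0,1],[0.05,0.2,0,0,0,0,1],[0.061,0.24,0,0,0,0,1],[0.071,0.28,0,0,0,0,1],[0.082,0.32,0,0,0,0,1],[0.092,0.36,0,0,0,0,1],[0.102,0.4,0,0,0,0,1]]]'
python3 - <<'E'
from h import *
im=camera('scene')[:,:,::-1]; crop(im,270,140,200,190,3,'pics/comb2.png')
s=read_state(); M=R.from_quat(s['eef_rot']).as_matrix(); print(s['ee_pos'],np.degrees(np.arctan2(M[0,1],-M[1,1])),s['ft_force'])
E
```

```text
time: 11.3
ee_pos: [0.5574, 0.1532, 0.0702]
eef_rot: [-0.702, 0.088, 0.702, 0.088]
ft_force: [0.5, -0.3, -0.9]
width: 0.0237
[0.55745132 0.15422516 0.07012749] -14.289741020474732 [-0.27143946  1.47958287 -1.67174514]
```

View pics/comb2.png

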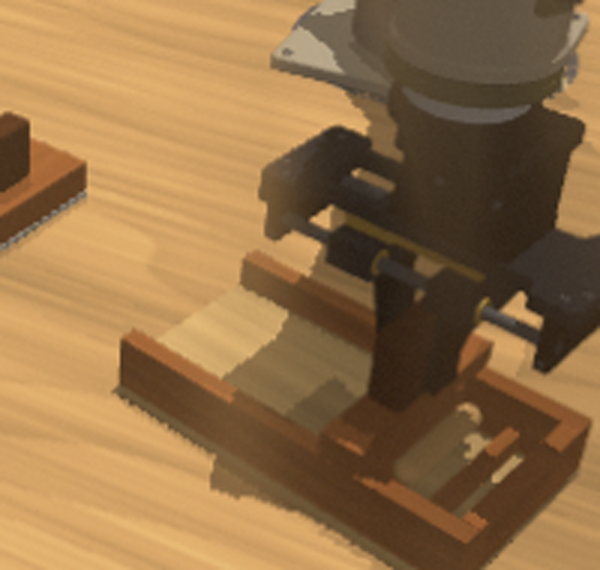

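```bash

python3 -m inch '[[[0.01,0.04,0,0,0,0,1],[0.02,0.08,0,0,0,0,1],[0.03,0.12,0,0,0,0,1],[0.04,0.16,0,0,0,0,1],[0.05,0.2,0,0,0,0,1],[0.061,0.24,0,0,0,0,1],[0.071,0.28,0,0,0,0,1],[0.082,0.32,0,0,0,0,1],[0.092,0.36,0,0,0,0,1],[0.1,0.39,0,0,0,0,1]]]'
python3 - <<'E'
from h import *
im=camera('scene')[:,:,::-1]; crop(im,270,140,200,190,3,'pics/comb3.png')
s=read_state(); M=R.from_quat(s['eef_rot']).as_matrix(); print(s['ee_pos'],np.degrees(np.arctan2(M[0,1],-M[1,1])),s['ft_force'])
E
```

```text
time: 12.35
ee_pos: [0.5694, 0.2001, 0.0701]
eef_rot: [-0.702, 0.088, 0.702, 0.088]
ft_force: [-0.8, 0.6, -1.4]
width: 0.0238
[0.56943321 0.20075227 0.07013419] -14.298434674565259 [-0.08466034  0.14680876 -1.34053324]
```

View pics/comb3.png

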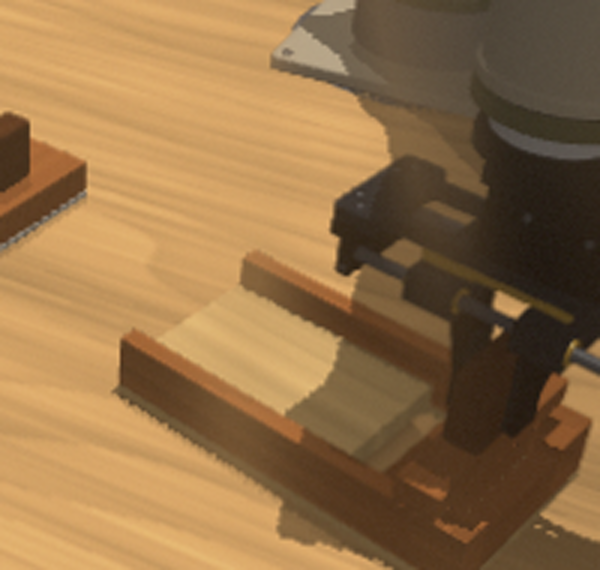

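```bash

python3 -m inch '[[[0,0,0.1,0,0,0,1],[0,0,0.3,0,0,0,1],[0,0,0.6,0,0,0,1],[0,0,1,0,0,0,1],[0,0,1,0,0,0,1]]]'
python3 -m inch '[[[0,-0.3,0.1,0,0,0.01,1],[0,-0.65,0.1,0,0,0.02,1],[0,-1,0.1,0,0,0.024,1]]]'
python3 -m inch '[[[0,-0.3,0,0,0,0.01,1],[0,-0.65,0,0,0,0.02,1],[0,-1,0,0,0,0.024,1]]]'
python3 -m inch '[[[0,-0.3,0,0,0,0.01,1],[0,-0.65,0,0,0,0.02,1],[0,-1,0,0,0,0.024,1],[0,-1,0,0,0,0.024,1]]]'
python3 - <<'E'
from h import *
im=camera('scene')[:,:,::-1]; cv2.imwrite('pics/s5.png',im); crop(im,295,215,180,120,4,'pics/tr5.png')
s=read_state(); M=R.from_quat(s['eef_rot']).as_matrix(); print(s['ee_pos'],np.degrees(np.arctan2(M[0,1],-M[1,1])),s['ft_force'])
E
```

```text
time: 12.9
ee_pos: [0.5726, 0.1994, 0.1974]
eef_rot: [0.704, -0.087, -0.699, -0.091]
ft_force: [0.5, 0.0, -1.4]
width: 0.0237
time: 13.2
ee_pos: [0.5693, 0.0779, 0.2031]
eef_rot: [0.707, -0.034, -0.706, -0.034]
ft_force: [1.2, -0.4, -1.7]
width: 0.0238
time: 13.5
ee_pos: [0.569, -0.0424, 0.2028]
eef_rot: [0.707, 0.019, -0.707, 0.019]
ft_force: [-0.4, -0.5, -1.1]
width: 0.0239
time: 13.9
ee_pos: [0.5673, -0.1685, 0.2032]
eef_rot: [0.704, 0.067, -0.704, 0.069]
ft_force: [-0.6, -0.3, -1.4]
width: 0.0235
[ 0.56815346 -0.16495524  0.20293485] 11.187993994333794 [ 0.19989988  0.73155405 -2.60112075]
```

View pics/tr5.png

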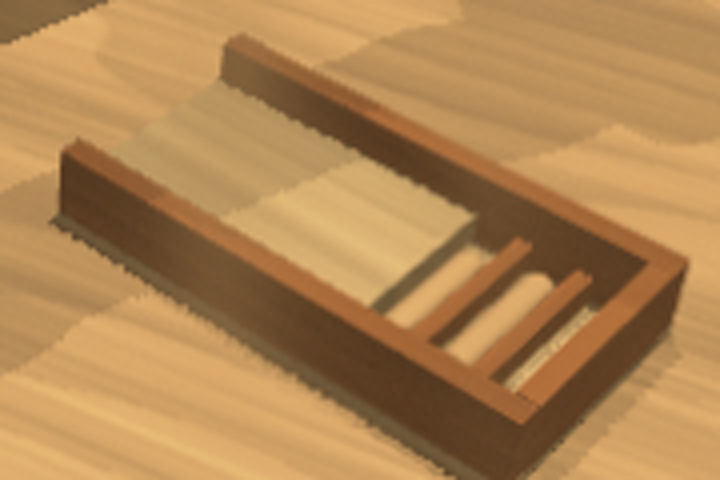

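View pics/s5.png

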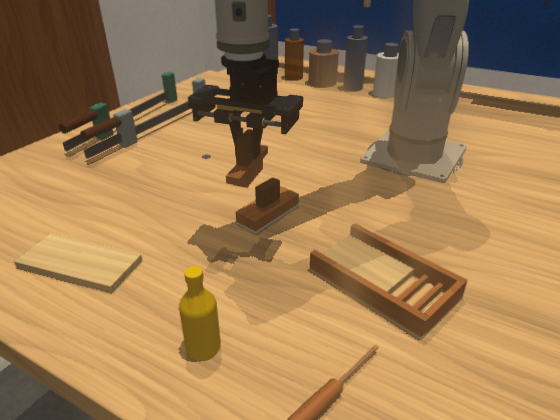

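The image shows one dowel in the first groove and one in the second, at crop pixels (440,285) and (500,320). Both lie parallel to the ridges. Now I'll take the rake back to its original spot.

```bash

python3 -m inch '[[[-0.2,-0.3,0,0,0,0.004,1],[-0.4,-0.6,0,0,0,0.008,1],[-0.45,-0.87,0,0,0,0.008,1]]]'
python3 -m inch '[[[0,-0.3,0,0,0,0,1],[0,-0.6,-0.2,0,0,0,1],[0,-0.87,-0.5,0,0,0,1],[0,-0.87,-0.7,0,0,0,1],[0,-0.87,-0.7,0,0,0,1],[0,-0.87,-0.7,0,0,0,1],[0,-0.87,-0.7,0,0,0,1]]]'
```

```text
time: 14.25
ee_pos: [0.5132, -0.2662, 0.2029]
eef_rot: [0.702, 0.089, -0.701, 0.089]
ft_force: [0.5, -0.1, -0.8]
width: 0.0239
time: 14.95
ee_pos: [0.5167, -0.3686, 0.1201]
eef_rot: [0.702, 0.089, -0.701, 0.09]
ft_force: [-0.8, 0.8, -0.7]
width: 0.0237
```

```bash

python3 -m inch '[[[0,0,-0.15,0,0,0,1],[0,0,-0.3,0,0,0,1],[0,0,-0.45,0,0,0,1],[0,0,-0.55,0,0,0,1],[0,0,-0.6,0,0,0,1],[0,0,-0.6,0,0,0,1],[0,0,-0.6,0,0,0,1]]]'
python3 - <<'E'
from h import *
s=read_state(); print(s['ee_pos'],s['ft_force'])
E
```

```text
time: 15.65
ee_pos: [0.5155, -0.3695, 0.0468]
eef_rot: [0.702, 0.089, -0.701, 0.089]
ft_force: [1.4, -0.5, -2.0]
width: 0.024
[ 0.51554485 -0.36954405  0.04677889] [ 1.38092996 -0.46774063 -2.03033631]
```

```bash

python3 -m inch '[[[0,0,-0.005,0,0,0,1],[0,0,-0.01,0,0,0,1],[0,0,-0.014,0,0,0,1],[0,0,-0.017,0,0,0,1],[0,0,-0.017,0,0,0,1],[0,0,-0.017,0,0,0,1]]]'
python3 - <<'E'
from h import *
im=camera('scene')[:,:,::-1]; crop(im,130,60,200,180,3,'pics/put.png')
s=read_state(); print(s['ee_pos'],s['ft_force'])
E
```

```text
time: 16.25
ee_pos: [0.5156, -0.3694, 0.045]
eef_rot: [0.702, 0.089, -0.701, 0.089]
ft_force: [-2.5, 1.6, 5.8]
width: 0.0238
[ 0.5155287  -0.36937399  0.04500352] [-1.65491856  1.61761066  5.82506397]
```

View pics/put.png

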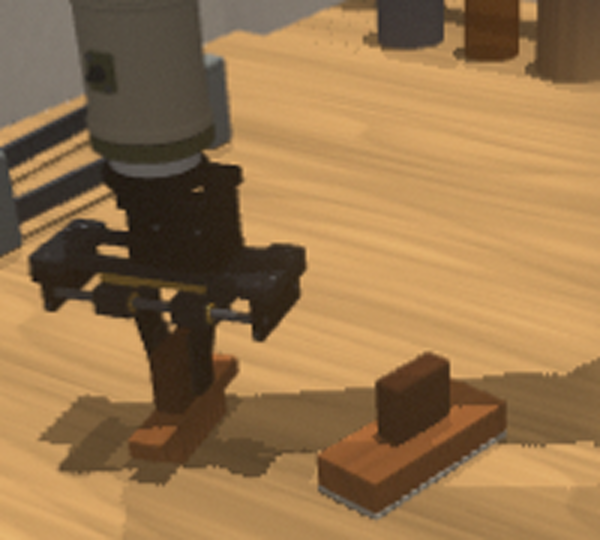

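The bench now carries the rake, with an upward force of 5.8 N. I'll open the gripper gently and retreat straight up.

```bash

python3 -m inch '[[[0,0,0,0,0,0,0.6],[0,0,0,0,0,0,0.4],[0,0,0,0,0,0,0.2],[0,0,0,0,0,0,0],[0,0,0,0,0,0,0],[0,0,0,0,0,0,0],[0,0,0,0,0,0,0],[0,0,0,0,0,0,0]]]'
```

```text
time: 17.1
ee_pos: [0.5153, -0.3692, 0.0441]
eef_rot: [0.701, 0.089, -0.701, 0.089]
ft_force: [0.5, -0.2, 0.1]
width: 0.0797
```

```bash

python3 -m inch '[[[0,0,0,0,0,0,0],[0,0,0.3,0,0,0,0],[0,0,0.6,0,0,0,0],[0,0,1,0,0,0,0],[0,0,1,0,0,0,0]]]'
python3 -m inch '[[[0,-0.3,0.3,0,0,0,0],[0,-0.6,0.6,0,0,0,0],[0,-0.6,0.6,0,0,0,0],[0,-0.6,0.6,0,0,0,0],[0,-0.6,0.6,0,0,0,0]]]'
python3 - <<'E'
from h import *
im=camera('scene')[:,:,::-1]; cv2.imwrite('pics/s9.png',im)
im=camera('top')[:,:,::-1]; cv2.imwrite('pics/t9.png',im)
E
```

```text
time: 17.6
ee_pos: [0.5173, -0.3717, 0.1706]
eef_rot: [0.704, 0.087, -0.699, 0.091]
ft_force: [-0.2, -0.0, -0.7]
width: 0.0869
time: 18.1
ee_pos: [0.5155, -0.44, 0.2347]
eef_rot: [-0.701, -0.09, 0.702, -0.089]
ft_force: [-0.1, 0.3, -0.2]
width: 0.0871
```

View pics/s9.png

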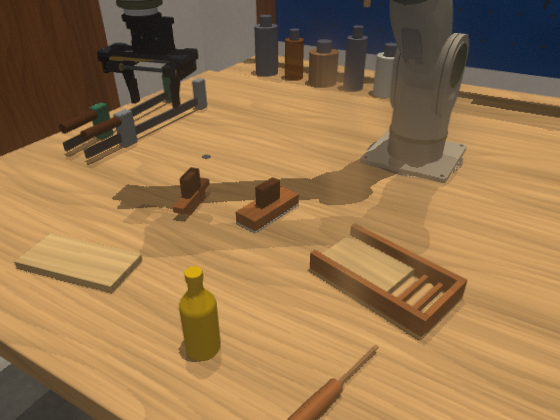

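View pics/t9.png

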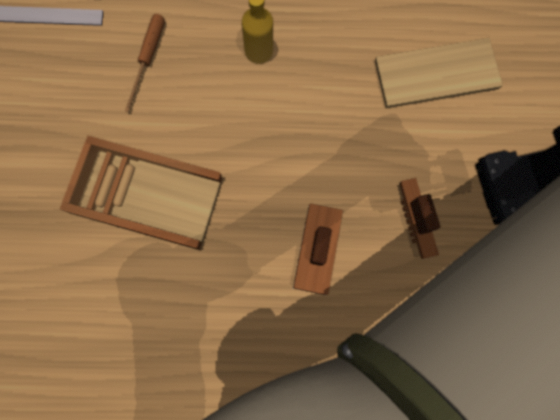

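Both views show the rake standing free on its teeth at top-view pixel (418,218). The dowels sit in the first two grooves at about (122,185) and (103,182), and the gripper is clear of everything.

```bash
python3 -c "
from bench import *
print(close_job())"
```

```text
the job is handed in; nothing more can be done
None
```

The job is done and handed in at about 18 s of the 54 s allowed. I took the toothed rake by its grip and set it down at the tray's open end, behind both dowels. I then combed it about 2 mm above the rails to within about 5 mm of the end wall. Finally I stood it back on its teeth where it first was, well clear of the tray, and let go.

- **Dowels:** the last pictures show one in the first groove and one in the second, parallel to the ridges. The gripper never went near them.
- **Rake:** it stands upright and free, with the open gripper raised clear of it.
- **Forces:** readings stayed within about 6 N; the highest, 5.8 N, was the rake touching down on the bench. I only read the force at the end of each move, so brief peaks in between were not seen.
- **Position fit:** the corner fits were off by up to 2.6 mm for the tray and 4 mm for the rake grip, within the slack available. No check failed, and the two cameras agreed.

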